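Snap the wide module onto the mounting rail

ROBOT

A 6-joint arm with a two-finger parallel gripper is mounted at the origin on a cart in front of the work surface, level with it; the furniture and walls round the work are solid. World frame = base frame: x ahead of the robot, y to its left, z up, the work surface at z = 0. Lengths are in m, angles in rad, forces in N, time in s.
With the tool pointing down it reaches from about 0.3 to 0.875 m from the base axis. Payload 6.4 kg.
Tool frame: the origin (TCP) lies on the mounting face of the last link; the fingertips stand 173 mm ahead of it and the grasp point (between the pads) lies 155 mm ahead of it (ctrl.tip_reach is the distance from the TCP to the fingertips, in m); z points along the fingers, y is the line along which they close (so a half turn about z gives the same grasp; the last joint's range is limited). The gripper opens to 85 mm and grips with 20 to 120 N. Pads are 22 mm wide; open, the fingers measure 114 mm over their backs; the gripper's body (76 mm by 85 mm) begins 54 mm behind the grasp point. The pads swing forward as they close: fully open they stand 13 mm farther back than shut.
Start: joints at [-1.491, 0.181, 1.607, -0, 1.354, -0.206], TCP at [0.162, -0.552, 0.405] pointing down, gripper open.
Joint ranges: [-2.99, 2.99], [-0.89, 2.07], [0.3, 2.58], [-1.14, 4.28], [0, 2.63], [-3.12, 3.12]. Speed limits (rad/s): [2.57, 2.57, 3.01, 3.14, 3.14, 3.14].

INTERFACE

Orientations are given as a unit quaternion [w, x, y, z].
In Python, from bench import ctrl gives the robot as it stands.
- The arm moves only by the shell command python3 -m pendant 'ROWS'. ROWS is JSON, a list that holds one entry, the list of rows, each a list of 7 numbers: the opening, from 0 (shut) to 1 (fully open), then the shift along the tool's x, y, z in mm, then the turn, a rotation vector about the tool's x, y, z in rad. A call has 1 to 5 rows; each row is the pose to reach, as a shift and turn from the pose commanded when the call began, along the tool's axes at that moment; what a row does not reach only later rows make up. A row lasts 1/12 s, in which the tool goes at most 41.7 mm and 7.16 degrees, less where a joint would pass 70% of its speed; a pose out of reach is approached as far as the arm can. A call with a gripper value outside its range is refused whole. The fingers move at their own pace and stop on an object; the grip force is fixed at half the most. Time passes only in rows, so rows that repeat a pose let the fingers close. It gives the time, the measured TCP pose, the force, the opening and the grip force at its end, in the units of the state.
- ctrl.get_obs(): the state, without advancing time (a new reading comes with each control period).
- ctrl.camera(name): name is "side" or "top"; returns the picture (420x560x3 uint8, red, green, blue); there is no depth.
- ctrl.camera_params(name): a dict with "mtx" (3x3 intrinsics, pixels), "world_from_camera" (4x4, takes a point from camera to world coordinates). Camera axes: x right, y down, z forward; pixel columns grow to the right and rows downward; lengths in m; the calibration is good to about 2 mm. A picture is of the moment at which its call begins. camera_params takes no time and is no camera call.
- ctrl.hand_in(): hands the job in; it is judged then, once.
Trained networks look in the newest picture that a camera, given by its name, has taken for a name from the list of things; names that differ only in an ending like _2 or _b are one class to them, and where a whole thing is asked for, a point or a joint stands for the part that bears it (a point fixed in the world has none). Each returns a list of dicts, best first, with "confidence" (0 to 1); they miss things now and then, are a little off and sometimes report something else, mostly with a low value. They report only what shows in the picture. A call takes as long as a camera call.
- ctrl.boxes_of(camera, name): "point" ([column, row] as shares, 0 to 1, of the picture: columns of its width, rows of its height, amid what is visible of it).
The state is a dict: "time_s": time; "q": joint angles; "dq": joint speeds; "joint_efforts": joint torques, N m; "eef_pos": TCP position; "eef_rot": TCP orientation; "wrist_force": force on the tool from outside, world axes, zero at the start; "torque": the same for the moment, N m; "opening": opening from 0.0 (shut) to 1.0 (fully open); "grasp_force": force on a finger pad.
Only numpy, scipy, OpenCV 4.12 (cv2) and the standard library are available. Lean on these libraries where they do the work, as an engineer would, in place of code of your own. Each camera call takes 0.05 s, during which the arm holds its last target. There are 200 camera calls.

TASK

Fit the wider of the two loose plug-on modules onto the metal mounting rail of the control plate, in the free length between the terminal blocks and the single end clamp: keep it tilted while you hook its fixed lip under one edge of the rail, then rock it down until its sprung foot clicks under the other edge, so that it sits level and square on the rail, and let go. Leave the narrow module, the marker pen and the tin where they are.

Things in the scene. Friction and masses are not known exactly. Their poses are not given: they have to be found in the camera images.
- wide_mid (a point): Centre of the wide module (to be fitted), 36 mm above its lowest point. Grey plastic, loose, 0.2 kg, stands upright. 70 x 40 x 72 mm: x runs from lip to foot, y is its width (along the rail), z up. From 16 mm above this point to its top at +36 it narrows to x +-22 (y stays 40). Grip it over the 40 mm. Its flat seat, which rests on the rail's top, is 26 mm below this point. Fits either way round.
- wide_lip (a point): Tip of the fixed lip: 13.5 mm to -x of wide_mid, 32 mm below it, mid-width. A leg (x -25.5 to -18.5 mm) comes down at the -x end to 10 mm below the seat; from it the lip points to +x, its upper face 4.5 mm below the seat. The rail's edge goes into this 4.5 mm slot, up to 5 mm deep. Tilted 17 to 23 degrees, lip side down, the lip enters while the foot is still above the rail.
- wide_foot (a joint): Sprung black foot at the +x end, its tab sticks out there 7 mm; value = m pushed to +x: 0 at rest and when clicked, at most 0.006. Spring 1.4 N, +0.35 N per mm. Toe points to -x: tip at x +14.5 mm from wide_mid, top face 3.2 mm below the seat, underside sloped 45 degrees to x +20 mm, 10 mm below the seat; rides over the rail's edge. 10 to 16 N down on the top, at the foot side, click it.
- narrow_mid (a point): Centre of the narrow module, 36 mm above its underside: same shape and height as the wide one but only 20 mm in y. To be left standing. Both modules start with the lip end towards the robot, within about 25 degrees; they can start in either's place.
- rail_gap (a point): Middle of the rail's free length, on the rail's top, 26 mm above the bench; x across the rail, y along it, z up. Aluminium top-hat rail 35 mm wide: both edges (x = +-17.5 mm) are flanges 2.5 mm thick that overhang 6.5 mm, with 17.5 mm free beneath. Free from y -35 to +35 mm; terminal blocks 28 mm high stand at +y, one end clamp 22 mm high at -y. When fitted, wide_mid is 26 mm above this point.
- plate: Grey plate that carries the rail, fixed on the bench, 150 mm (x, across the rail) by 240 mm (y) by 6 mm. Origin under its centre; rail_gap is 20 mm to -y of it. Clear on the -x side of the rail; at +x (x 53 to 71 mm) a cable duct 4 mm higher than the rail's top.
- marker: Black and white marker pen lying on the bench, 127 mm long, 18 mm thick. Origin under its centre. To be left alone.
- paste_tin: Grey tin with a red lid, 69 mm across, 50 mm tall, standing on the bench. Origin under its centre. To be left alone.

How it is judged:
On the way:
1. the wide module, tilted by more than 0.12 rad, has its lip under an edge of the rail in the free length (angle between wide_mid's own z axis and vertical between 0.12 and 0.7 rad and z of wide_lip in the frame of rail_gap between -0.016 and -0.0025 m and y of wide_lip in the frame of rail_gap between -0.022 and 0.022 m and (x of wide_lip in the frame of rail_gap between -0.0165 and -0.009 m or x of wide_lip in the frame of rail_gap between 0.009 and 0.0165 m)), for 0.1 s.
At the end, for the whole second after the job is handed in: The wide module sits on the rail within 22 mm of the gap's middle along the rail and 4.5 mm across it, its centre 26 mm (within 2.5) above the rail's top, upright within 0.06 rad, square to the rail within 0.07 rad, foot sprung back to under 1.8 mm, released and at rest (angle between wide_mid's own z axis and vertical below 0.06 rad and angle between the y axis of wide_mid and the y axis of rail_gap, either way round below 0.07 rad and x of wide_mid in the frame of rail_gap between -0.0045 and 0.0045 m and y of wide_mid in the frame of rail_gap between -0.022 and 0.022 m and z of wide_mid in the frame of rail_gap between 0.0235 and 0.0285 m and value of joint wide_foot below 0.0018 m and linear speed of wide below 0.02 m/s); the robot touches nothing.
It fails at once if the narrow module is moved by more than 30 mm (distance of narrow_mid from where it was at the start of the episode above 0.03 m).
It fails at once if the marker pen is moved by more than 40 mm (distance of marker from where it was at the start of the episode above 0.04 m).
It fails at once if the tin is moved by more than 30 mm (distance of paste_tin from where it was at the start of the episode above 0.03 m).
It also fails if it takes over 45 s, if anything falls off the work surface, if the arm or the gripper's body presses on something with over 40 N, if the wrist force passes 120 N, or if a joint passes its speed limit or range.

## Working session

There is one attempt and no reset: what is moved stays moved. The work goes in short steps, Python scripts to look and compute and a shell command to move; the robot and the scene stay as the last step left them, time stands still between calls to the robot, and variables do not carry over. Pictures are saved under pics/ and viewed, at most 10 in all, crops included, and the job is handed in when it is done.

```bash
ls; mkdir -p pics; python3 - <<'E'
from bench import ctrl
import cv2,numpy as np
print(ctrl.get_obs())
for c in("top","side"):
    im=ctrl.camera(c); cv2.imwrite(f"pics/{c}0.png",im[:,:,::-1])
    p=ctrl.camera_params(c); print(c,p["mtx"],p["world_from_camera"])
    for n in("wide_mid","narrow_mid","wide_foot","plate","marker","paste_tin"):
        print(c,n,[(np.round(np.array(d["point"])*[560,420],1),round(d["confidence"],2)) for d in ctrl.boxes_of(c,n)][:3])
E
```

```text
pics
{'time_s': 0.0, 'q': array([-1.49132585e+00,  1.81548516e-01,  1.60797141e+00, -2.76218764e-05,
        1.35381128e+00, -2.06306882e-01]), 'dq': array([ 7.82193377e-04,  9.52476229e-06,  1.78277651e-05,  1.56329077e-04,
       -2.22027122e-04, -3.92577394e-04]), 'joint_efforts': array([ 8.13587167e-05, -4.44881415e+01, -3.51334798e+01, -3.70401103e-04,
        9.10475152e-03,  3.88617411e-05]), 'eef_pos': array([ 0.16208379, -0.55142838,  0.40379738]), 'eef_rot': array([-8.68382638e-04,  9.89807971e-01,  1.42405846e-01,  4.16335574e-05]), 'wrist_force': array([-1.12672207, -0.24448015, -0.66460644]), 'torque': array([-0.00529107, -0.01832953,  0.0195819 ]), 'grasp_force': 0.0, 'opening': 1.0026503090222925}
top [[508.58395428   0.         284.51188807]
 [  0.         508.58395428 212.81166322]
 [  0.           0.           1.        ]] [[ 1.42516838e-02 -9.94667387e-01  1.02145382e-01  4.35582925e-01]
 [-9.99897973e-01 -1.40784158e-02  2.41703234e-03 -3.05259590e-02]
 [-9.66098078e-04 -1.02169407e-01 -9.94766545e-01  1.01498382e+00]
 [ 0.00000000e+00  0.00000000e+00  0.00000000e
[... 173 characters left out ...]
top marker [(array([354.4, 291.5]), 0.74)]
top paste_tin [(array([398.7, 145.1]), 0.87)]
side [[413.00965863   0.         280.12900152]
 [  0.         413.00965863 212.76931756]
 [  0.           0.           1.        ]] [[-0.91820856 -0.16158775  0.36163855  0.19447449]
 [-0.39599488  0.35372829 -0.84738678  0.7489591 ]
 [ 0.00900553 -0.92128481 -0.38878427  0.43190529]
 [ 0.          0.          0.          1.        ]]
side wide_mid []
side narrow_mid [(array([325.6, 191.1]), 0.7)]
side wide_foot [(array([239.9, 278.6]), 0.24)]
side plate [(array([242.2, 276.9]), 0.75)]
side marker [(array([356.5, 228.7]), 0.45)]
side paste_tin [(array([264.3, 195. ]), 0.9), (array([241.2, 277.1]), 0.23)]
```

```bash
python3 - <<'E'
import cv2
a=cv2.imread("pics/top0.png")
cv2.imwrite("pics/top0b.png",cv2.resize(a[110:310,100:440],None,fx=2.35,fy=2.35,interpolation=cv2.INTER_CUBIC))
b=cv2.imread("pics/side0.png")
cv2.imwrite("pics/side0b.png",cv2.resize(b[130:370,120:440],None,fx=2.45,fy=2.45,interpolation=cv2.INTER_CUBIC))
E
```

```text
(no output)
```

View pics/top0b.png

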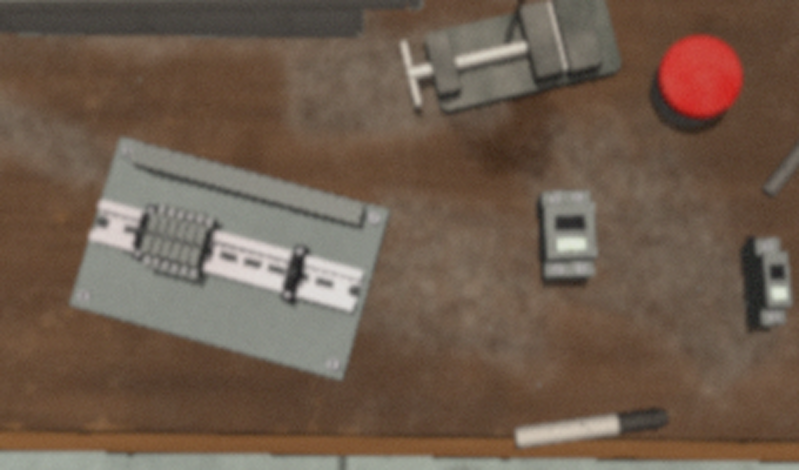

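View pics/side0b.png

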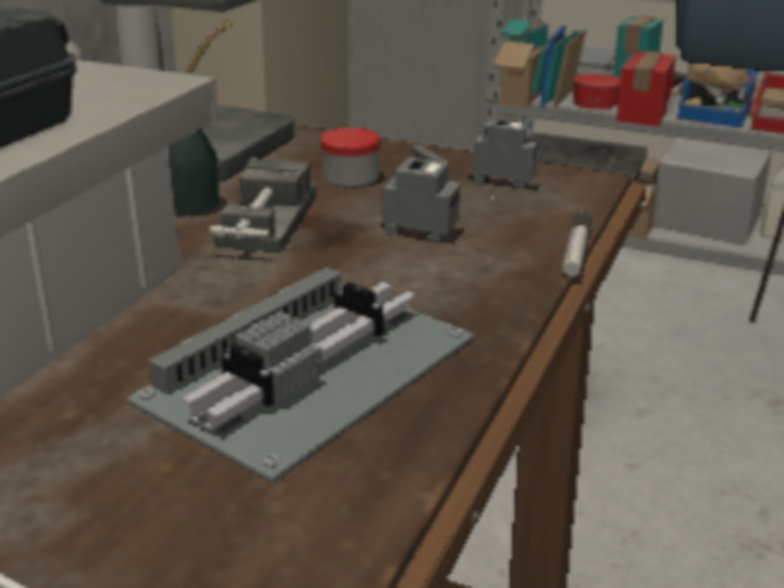

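The top view shows the plate at left, with the free rail length near crop (255,262). The wide module is at about full-picture (342,210) and the narrow one at (430,230). The side view agrees, with both modules standing. Next I'll rectify the views to metric scale.

```bash
cat > h.py <<'E'
import numpy as np,cv2
from bench import ctrl
from scipy.spatial.transform import Rotation as R
def px(c,P):
    p=ctrl.camera_params(c);T=np.linalg.inv(p["world_from_camera"])
    q=(np.asarray(P,float)@T[:3,:3].T+T[:3,3])@p["mtx"].T
    return q[:,:2]/q[:,2:]
def rect(im,c,cx,cy,z,w,h,s):
    # metric picture: right=-y, up=+x, s px per m, centre cx,cy
    d=np.float32([[0,0],[w,0],[w,h],[0,h]])
    W=[[cx+(h/2-v)/s,cy-(u-w/2)/s,z] for u,v in d]
    H=cv2.getPerspectiveTransform(px(c,W).astype(np.float32),d)
    return cv2.warpPerspective(im,H,(w,h),flags=cv2.INTER_CUBIC)
def at(c,u,v,z):
    p=ctrl.camera_params(c);T=p["world_from_camera"]
    d=T[:3,:3]@np.linalg.inv(p["mtx"])@[u,v,1];return T[:3,3]+d*(z-T[2,3])/d[2]
E
python3 - <<'E'
from h import *
im=cv2.imread("pics/top0.png")
g=at("top",208.5,221.5,.026);m=at("top",341.7,210.4,.072);print(g,m)
f=lambda u,v:at("top",100+u/2.35,110+v/2.35,.006)
C=[f(*c) for c in[(121,138),(388,208),(342,378),(71,303)]]
print(np.round(C,4), [np.linalg.norm(C[i]-C[i-1]) for i in range(4)],np.mean(C,0))
a=rect(im,"top",.51,.115,.026,480,560,3000)
b=rect(im,"top",.535,-.14,.072,300,560,3000)
for i,cx,cy in((a,.51,.115),(b,.535,-.14)):
    h,w=i.shape[:2]
    for k in range(-10,11):
        cv2.line(i,(0,h//2+k*30),(6 if k%5 else 14,h//2+k*30),(0,255,255),1)
        cv2.line(i,(w//2+k*30,h),(w//2+k*30,h-(6 if k%5 else 14)),(0,255,255),1)
cv2.imwrite("pics/rect0.png",np.hstack([a,b]))
E
```

```text
[0.51799074 0.11996962 0.026     ] [ 0.5384402  -0.13479237  0.072     ]
[[0.6246 0.2409 0.006 ]
 [0.5674 0.0111 0.006 ]
 [0.4231 0.0471 0.006 ]
 [0.4827 0.2774 0.006 ]] [np.float64(0.1464575169189611), np.float64(0.23678274577277555), np.float64(0.14871620347214567), np.float64(0.2378318829557938)] [0.52445609 0.14413439 0.006     ]
```

View pics/rect0.png

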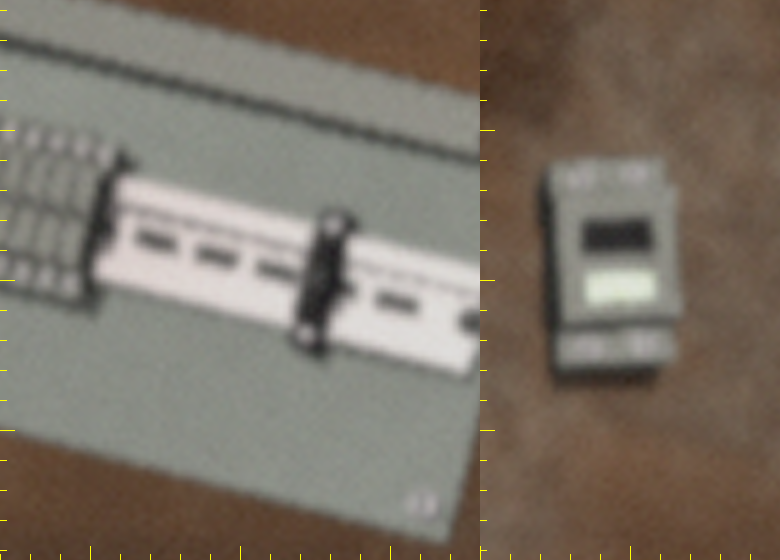

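```bash
cat >> h.py <<'E'
def go(P,yaw,tilt=0,q=None):
    """tool delta to TCP P; tool x at yaw (deg), tilt: lip(-x) side down"""
    o=ctrl.get_obs();w=o["eef_rot"];A=R.from_quat([w[1],w[2],w[3],w[0]])
    B=R.from_euler("z",yaw,degrees=True)*R.from_euler("y",-tilt,degrees=True)*R.from_euler("x",180,degrees=True)
    print("shift",np.round(A.inv().apply(np.array(P)-o["eef_pos"])*1000,1),"turn",np.round((A.inv()*B).as_rotvec(),3),"t",o["time_s"])
    print("F",np.round(o["wrist_force"],1),"T",np.round(o["torque"],2),"open",o["opening"],"gf",o["grasp_force"],"pos",np.round(o["eef_pos"],4),"rel rot",np.round((B.inv()*A).as_rotvec(),3))
E
python3 - <<'E'
from h import *
go([.5437,-.1353,.33],3)
E
```

```text
shift [ 483.5 -291.9   74.7] turn [0.    0.    0.233] t 0.7
F [0.2 0.  0.7] T [-0.06 -0.03 -0.01] open 1.0021580928735925 gf 0.0 pos [ 0.1621 -0.5517  0.4047] rel rot [-0.    -0.    -0.233]
```

```bash
python3 -m pendant '[[[1,34,-20,5,0,0,0.02],[1,68,-41,10,0,0,0.06],[1,102,-61,15,0,0,0.1],[1,136,-82,20,0,0,0.15],[1,170,-102,26,0,0,0.2]]]'; python3 -c "
from h import *
go([.5437,-.1353,.33],3)"
```

```text
time_s: 1.12
eef_pos: [0.2973, -0.4045, 0.3788]
eef_rot: [0.0, 0.999, 0.041, 0.0]
wrist_force: [0.3, -0.1, 0.1]
opening: 1.005
grasp_force: 0.0
shift [ 267.8 -247.9   48.7] turn [ 0.001 -0.     0.03 ] t 1.1167
F [ 0.3 -0.1  0.1] T [-0.02 -0.04 -0.  ] open 1.005153625247206 gf 0.0 pos [ 0.2973 -0.4045  0.3788] rel rot [-0.001  0.    -0.03 ]
```

```bash
python3 -m pendant '[[[1,28,-26,5,0,0,0.03],[1,56,-52,10,0,0,0.03],[1,84,-78,15,0,0,0.03],[1,113,-104,20,0,0,0.03],[1,141,-130,25,0,0,0.03]]]'; python3 -c "
from h import *
go([.5437,-.1353,.33],3)"
```

```text
time_s: 1.53
eef_pos: [0.4269, -0.2627, 0.3538]
eef_rot: [0.0, 1.0, 0.028, 0.0]
wrist_force: [1.3, 0.1, -0.0]
opening: 0.999
grasp_force: 0.0
shift [ 123.7 -120.7   23.8] turn [ 0.001 -0.001  0.003] t 1.5333
F [ 1.3  0.1 -0. ] T [-0.01  0.    0.01] open 0.9985902409414985 gf 0.0 pos [ 0.4269 -0.2627  0.3538] rel rot [-0.001  0.001 -0.003]
```

```bash
python3 -m pendant '[[[1,28,-26,5,0,0,0],[1,56,-52,10,0,0,0],[1,84,-78,15,0,0,0],[1,112,-104,20,0,0,0],[1,122,-114,23,0,0,0]]]'; python3 -c "
from h import *
go([.5437,-.1353,.217],3)"
```

```text
time_s: 1.95
eef_pos: [0.5435, -0.1402, 0.3304]
eef_rot: [-0.0, 1.0, 0.029, 0.001]
wrist_force: [-0.6, -0.6, -0.7]
opening: 0.998
grasp_force: 0.0
shift [  0.3  -4.8 113.4] turn [-0.001 -0.001  0.006] t 1.95
F [-0.6 -0.6 -0.7] T [0.03 0.03 0.05] open 0.9983661309076044 gf 0.0 pos [ 0.5435 -0.1402  0.3304] rel rot [ 0.001  0.001 -0.006]
```

```bash
python3 -m pendant '[[[1,0,-3,30,0,0,0],[1,0,-3,60,0,0,0],[1,0,-3,85,0,0,0],[1,0,-3,95,0,0,0],[1,0,-3,95,0,0,0]]]'; python3 - <<'E'
from h import *
go([.5437,-.1353,.217],3)
im=ctrl.camera("side");c=px("side",[[.5437,-.1353,.06]])[0].astype(int);print(c)
a=im[c[1]-90:c[1]+60,c[0]-100:c[0]+100,::-1];a=cv2.resize(a,None,fx=4,fy=4,interpolation=cv2.INTER_CUBIC);cv2.imwrite("pics/s1.png",a)
E
```

```text
time_s: 2.37
eef_pos: [0.5399, -0.1401, 0.233]
eef_rot: [-0.001, 1.0, 0.028, -0.002]
wrist_force: [-1.2, -0.4, -1.0]
opening: 0.997
grasp_force: 0.0
shift [ 4.1 -4.5 15.9] turn [-0.003  0.005  0.003] t 2.3667
F [-1.2 -0.4 -1. ] T [ 0.04 -0.01  0.1 ] open 0.997274383999408 gf 0.0 pos [ 0.5399 -0.1401  0.233 ] rel rot [ 0.003 -0.005 -0.003]
[290 202]
```

View pics/s1.png

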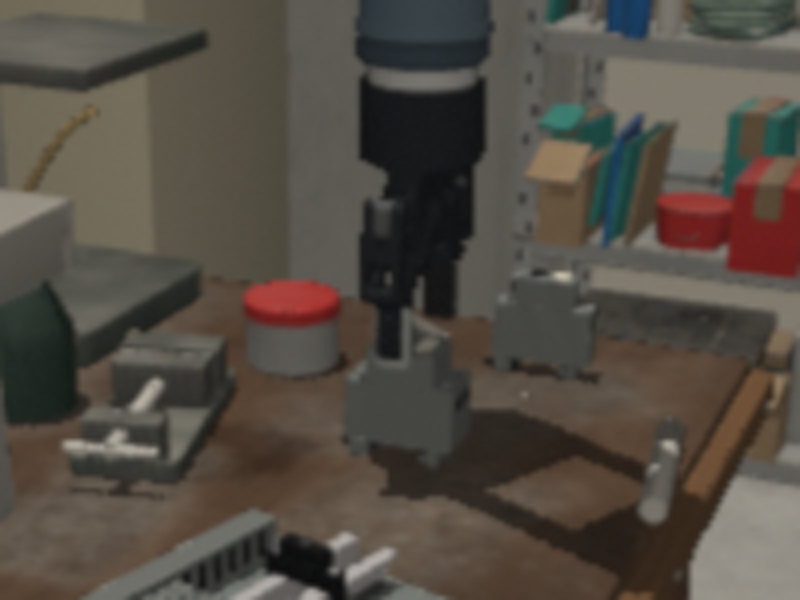

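The wide module stands between the open fingers, near crop (412,380). The near finger is at about column 390, which matches the measured 4 mm offset in x. I'll correct that and close.

```bash
python3 -m pendant '[[[1,3,-3,8,0,0.004,0],[1,3,-3,15,0,0.004,0],[1,3,-3,15,0,0.004,0],[1,3,-3,15,0,0.004,0]]]';  python3 -c "
from h import *
go([.5437,-.1353,.217],3)"
```

```text
time_s: 2.75
eef_pos: [0.544, -0.1376, 0.221]
eef_rot: [0.0, 1.0, 0.028, 0.002]
wrist_force: [1.2, -0.4, 0.8]
opening: 1.001
grasp_force: 0.0
shift [-0.2 -2.3  4. ] turn [ 0.    -0.004  0.003] t 2.75
F [ 1.2 -0.4  0.8] T [-0.03  0.    0.07] open 1.001027639692418 gf 0.0 pos [ 0.544  -0.1376  0.221 ] rel rot [-0.     0.004 -0.003]
```

```bash
python3 -m pendant '[[[1,0,-2,2,0,0,0],[1,0,-2,2,0,-0.002,0],[0.3,0,-2,2,0,-0.002,0],[0.3,0,-2,2,0,-0.002,0],[0.3,0,-2,2,0,-0.002,0]]]'; python3 -m pendant '[[[0.3,0,0,0,0,0,0],[0.3,0,0,0,0,0,0],[0.3,0,0,0,0,0,0]]]';   python3 -c "
from h import *
go([.5437,-.1353,.217],3)"
```

```text
time_s: 3.17
eef_pos: [0.5439, -0.1355, 0.2189]
eef_rot: [0.0, 1.0, 0.028, 0.001]
wrist_force: [-0.6, 0.9, -0.3]
opening: 0.606
grasp_force: 0.0
time_s: 3.42
eef_pos: [0.544, -0.1356, 0.2191]
eef_rot: [0.0, 1.0, 0.028, 0.001]
wrist_force: [-0.6, 1.0, 3.2]
opening: 0.452
grasp_force: 60.8
shift [-0.3 -0.3  2.1] turn [ 0.    -0.003  0.003] t 3.4167
F [-0.6  1.   3.2] T [-0.    0.07  0.05] open 0.4516288169415966 gf 60.78727346844971 pos [ 0.544  -0.1356  0.2191] rel rot [-0.     0.003 -0.003]
```

```bash
cat >> h.py <<'E'
GAP=np.array([.5188,.124,.026]);YAW=-14.2;L=.1831
def hook(x,z,tilt,y=0,dx=0):
    """TCP for module mid at rail frame x,y,z (mm)"""
    Q=R.from_euler("z",YAW,degrees=True)
    mid=GAP+Q.apply(np.array([x,y,z])/1000)
    u=(Q*R.from_euler("y",-tilt,degrees=True)).apply([0,0,1])
    go(mid+L*u,YAW,tilt)
    o=ctrl.get_obs();w=o["eef_rot"];A=R.from_quat([w[1],w[2],w[3],w[0]])
    m=Q.inv().apply(o["eef_pos"]+A.apply([0,0,L])-GAP)*1000
    B=Q.inv()*A*R.from_euler("x",180,degrees=True)
    print("mid rail",np.round(m,2),"tilt",round(-B.as_euler("xyz",degrees=True)[1],2),"F rail",np.round(Q.inv().apply(o["wrist_force"]),1))
E
python3 -m pendant '[[[0.3,0,0,-30,0,0,0],[0.3,0,0,-60,0,0,0],[0.3,0,0,-90,0,0,0],[0.3,0,-20,-100,0,0,0],[0.3,0,-40,-100,0,0,0]]]';   python3 -c "
from h import *
hook(-30,90,18)"
```

```text
time_s: 3.83
eef_pos: [0.5425, -0.0964, 0.3224]
eef_rot: [0.001, 1.0, 0.027, 0.004]
wrist_force: [0.3, 0.2, -2.9]
opening: 0.457
grasp_force: 61.4
shift [ -94.8 -247.2   30.7] turn [-0.046  0.303  0.299] t 3.8333
F [ 0.3  0.2 -2.9] T [-0.   -0.05 -0.  ] open 0.4565143017651485 gf 61.38445304699417 pos [ 0.5425 -0.0964  0.3224] rel rot [ 0.046 -0.303 -0.299]
mid rail [  78.64 -207.93  113.27] tilt 0.46 F rail [ 0.2  0.3 -2.9]
```

```bash
python3 -m pendant '[[[0.3,-13,-35,0,-0.007,0.045,0.045],[0.3,-27,-71,0,-0.014,0.09,0.09],[0.3,-41,-106,4,-0.021,0.14,0.14],[0.3,-54,-141,8,-0.03,0.2,0.2],[0.3,-68,-177,12,-0.04,0.25,0.25]]]';   python3 -c "
from h import *
hook(-30,70,18)"
```

```text
time_s: 4.25
eef_pos: [0.4624, 0.0785, 0.306]
eef_rot: [0.016, 0.987, -0.099, 0.127]
wrist_force: [0.1, 0.1, -2.7]
opening: 0.455
grasp_force: 61.3
shift [-47.9 -60.2  24.2] turn [-0.007  0.057  0.047] t 4.25
F [ 0.1  0.1 -2.7] T [ 0.07  0.21 -0.04] open 0.4549185137604129 gf 61.256033825993654 pos [0.4624 0.0785 0.306 ] rel rot [ 0.007 -0.057 -0.047]
mid rail [  2.95 -56.88 102.95] tilt 14.71 F rail [ 0.1  0.1 -2.7]
```

```bash
python3 -m pendant '[[[0.3,-20,-28,10,-0.005,0.03,0.03],[0.3,-40,-50,20,-0.007,0.057,0.047],[0.3,-48,-57,24,-0.007,0.057,0.047],[0.3,-48,-57,24,-0.007,0.057,0.047],[0.3,-48,-57,24,-0.007,0.057,0.047]]]';   python3 - <<'E'
from h import *
hook(-32,30.4,18)
im=ctrl.camera("side");c=px("side",[GAP+[0,0,.03]])[0].astype(int);print(c)
a=im[c[1]-75:c[1]+60,c[0]-90:c[0]+90,::-1];a=cv2.resize(a,None,fx=4.4,fy=4.4,interpolation=cv2.INTER_CUBIC);cv2.imwrite("pics/s2.png",a)
E
```

```text
time_s: 4.67
eef_pos: [0.4345, 0.1413, 0.2703]
eef_rot: [0.02, 0.981, -0.119, 0.153]
wrist_force: [-0.4, 0.3, -1.2]
opening: 0.458
grasp_force: 61.3
shift [-14.6  -4.   37. ] turn [0.    0.004 0.006] t 4.6667
F [-0.4  0.3 -1.2] T [ 0.03  0.26 -0.05] open 0.457925576694653 gf 61.298235539361485 pos [0.4345 0.1413 0.2703] rel rot [-0.    -0.004 -0.006]
mid rail [-30.07  -3.97  69.91] tilt 17.76 F rail [-0.4  0.2 -1.2]
[252 250]
```

View pics/s2.png

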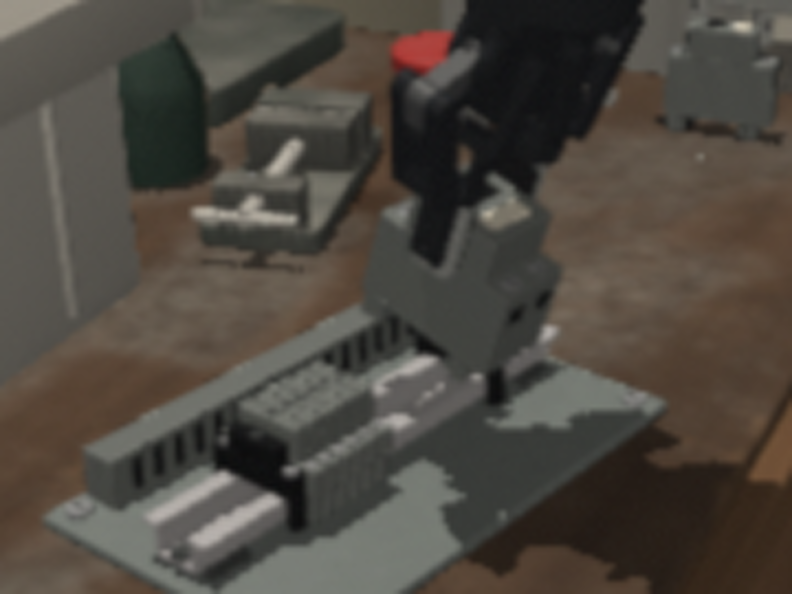

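The module is held, tilted lip side down, above the free length between the terminals (~(290,420)) and the clamp (~(500,385)). I'll lower it beside the rail.

```bash
python3 -m pendant '[[[0.3,-6,-3,14,0,0,0],[0.3,-11,-3,27,0,0.004,0.005],[0.3,-14,-3,34,0,0.004,0.005],[0.3,-14,-3,36,0,0.004,0.005],[0.3,-14,-3,36,0,0.004,0.005]]]';   python3 -m pendant '[[[0.3,0,0,0,0,0,0],[0.3,0,0,0,0,0,0]]]'; python3 -c "
from h import *
hook(-26,30.4,18)"
```

```text
time_s: 5.13
eef_pos: [0.4341, 0.1436, 0.2321]
eef_rot: [0.02, 0.98, -0.123, 0.156]
wrist_force: [-0.1, 0.3, -2.0]
opening: 0.458
grasp_force: 61.4
time_s: 5.3
eef_pos: [0.4343, 0.1441, 0.2331]
eef_rot: [0.019, 0.98, -0.123, 0.157]
wrist_force: [0.2, 0.3, -1.6]
opening: 0.457
grasp_force: 61.4
shift [ 3.2 -1.3  3.8] turn [-0.    -0.003 -0.001] t 5.3
F [ 0.2  0.3 -1.6] T [ 0.08  0.27 -0.01] open 0.4566923090393573 gf 61.362069709794014 pos [0.4343 0.1441 0.2331] rel rot [0.    0.003 0.001]
mid rail [-29.73  -1.22  33.18] tilt 18.17 F rail [ 0.1  0.3 -1.6]
```

```bash
python3 - <<'E'
s=open("h.py").read()
s+='''
def avg(x,z,tilt,n=6):
    O=[]
    for i in range(n):
        O.append(ctrl.get_obs());ctrl.camera("top")
    p=np.array([o["eef_pos"] for o in O]);e=np.array([o["eef_rot"] for o in O]);e*=np.sign(e[:,1:2])
    print("sd mm",np.round(p.std(0)*1000,2))
    o=dict(O[-1]);o["eef_pos"]=p.mean(0);e=e.mean(0);o["eef_rot"]=e/np.linalg.norm(e)
    o["wrist_force"]=np.mean([k["wrist_force"] for k in O],0)
    g=ctrl.get_obs
    global _o;_o=o
    import types
    class C: 
        get_obs=staticmethod(lambda:o)
    globals()["ctrl"]=C
    hook(x,z,tilt)
'''
open("h.py","w").write(s)
E
python3 -c "
from h import *
avg(-24,30.4,18)"
```

```text
sd mm [0.19 0.1  0.18]
shift [ 5.5 -1.2  4.3] turn [-0.    -0.003 -0.001] t 5.55
F [ 0.2 -0.  -2. ] T [0.02 0.28 0.04] open 0.45871093437829896 gf 61.36182074260432 pos [0.434  0.1442 0.2329] rel rot [0.    0.003 0.001]
mid rail [-30.13  -1.13  32.93] tilt 18.15 F rail [ 0.2  0.  -2. ]
```

```bash
python3 -m pendant '[[[0.3,3,-1,3,0,-0.002,0],[0.3,5.5,-1,4.3,0,-0.002,0],[0.3,5.5,-1,4.3,0,-0.002,0],[0.3,5.5,-1,4.3,0,-0.002,0]]]'; python3 -c "
from h import *
avg(-17,30.4,18)"
```

```text
time_s: 5.93
eef_pos: [0.4404, 0.1436, 0.2298]
eef_rot: [0.019, 0.98, -0.122, 0.155]
wrist_force: [0.1, 0.8, -1.5]
opening: 0.456
grasp_force: 61.4
sd mm [0.11 0.01 0.03]
shift [ 7.3 -0.3  1.6] turn [ 0.     0.001 -0.001] t 6.1833
F [-0.1  0.6 -1.6] T [0.07 0.22 0.02] open 0.45565813415238704 gf 61.362380313439644 pos [0.4402 0.1436 0.2298] rel rot [-0.    -0.001  0.001]
mid rail [-24.59  -0.26  29.58] tilt 17.95 F rail [-0.2  0.5 -1.6]
```

```bash
python3 -m pendant '[[[0.3,4,0,0.8,0,0,0],[0.3,7,0,1.6,0,0,0],[0.3,9,0,2.2,0,0,0],[0.3,9,0,2.2,0,0,0]]]'; python3 -c "
from h import *
avg(-11,30.3,18)"
```

```text
time_s: 6.57
eef_pos: [0.4498, 0.1412, 0.2308]
eef_rot: [0.019, 0.98, -0.123, 0.155]
wrist_force: [-1.2, -0.4, -2.0]
opening: 0.459
grasp_force: 61.4
sd mm [0.3  0.06 0.13]
shift [ 3.8 -0.3  1.4] turn [ 0.     0.001 -0.001] t 6.8167
F [-0.3  0.2 -1.9] T [0.06 0.24 0.  ] open 0.4567546436306135 gf 61.362592108635 pos [0.4493 0.1413 0.2306] rel rot [-0.    -0.001  0.001]
mid rail [-15.14  -0.28  30.38] tilt 17.97 F rail [-0.3  0.1 -1.9]
```

```bash
python3 -m pendant '[[[0.3,1.5,0,0.5,0,0,0],[0.3,3,0,1,0,0,0],[0.3,3,0,1,0,0,0]]]'; python3 -c "
from h import *
avg(-9,30.3,18,4)"; python3 -m pendant '[[[0.3,1,0,0.3,0,0,0],[0.3,2,0,0.6,0,0,0],[0.3,2,0,0.6,0,0,0]]]'; python3 -c "
from h import *
avg(-9,30.3,18,4)"
```

```text
time_s: 7.12
eef_pos: [0.4526, 0.1405, 0.2307]
eef_rot: [0.019, 0.98, -0.122, 0.155]
wrist_force: [0.1, 0.5, -2.8]
opening: 0.458
grasp_force: 61.4
sd mm [0.13 0.01 0.06]
shift [ 2.7 -0.2  1. ] turn [-0.     0.    -0.001] t 7.2667
F [-0.1  0.2 -2.1] T [ 0.07  0.28 -0.01] open 0.4514482712496139 gf 61.36196991123143 pos [0.4524 0.1406 0.2306] rel rot [ 0.    -0.     0.001]
mid rail [-11.94  -0.23  30.43] tilt 17.98 F rail [-0.1  0.2 -2.1]
time_s: 7.57
eef_pos: [0.4545, 0.1401, 0.2307]
eef_rot: [0.019, 0.98, -0.122, 0.155]
wrist_force: [0.5, 0.3, -1.9]
opening: 0.456
grasp_force: 61.4
sd mm [0.08 0.01 0.03]
shift [ 0.8 -0.2  0.4] turn [-0.     0.    -0.001] t 7.7167
F [-0.4  0.1 -1.8] T [ 0.05  0.25 -0.07] open 0.45764871754287745 gf 61.361969573335955 pos [0.4543 0.1401 0.2306] rel rot [ 0.    -0.     0.001]
mid rail [-9.93 -0.23 30.44] tilt 17.97 F rail [-0.4  0.  -1.8]
```

```bash
python3 -m pendant '[[[0.3,0.7,0,0.2,0,0,0],[0.3,1.2,0,0.4,0,0,0],[0.3,1.2,0,0.4,0,0,0]]]'; python3 -c "
from h import *
avg(-8,30.3,18,3)"; python3 -m pendant '[[[0.3,0.7,0,0.2,0,0,0],[0.3,1.2,0,0.4,0,0,0],[0.3,1.2,0,0.4,0,0,0]]]'; python3 - <<'E'
from h import *
im=ctrl.camera("side");c=px("side",[GAP+[0,0,.03]])[0].astype(int)
avg(-8,30.3,18,3)
a=im[c[1]-60:c[1]+60,c[0]-80:c[0]+80,::-1];a=cv2.resize(a,None,fx=5,fy=5,interpolation=cv2.INTER_CUBIC);cv2.imwrite("pics/s3.png",a)
E
```

```text
time_s: 8.02
eef_pos: [0.4556, 0.1398, 0.2306]
eef_rot: [0.019, 0.98, -0.122, 0.155]
wrist_force: [0.6, 0.2, -1.2]
opening: 0.456
grasp_force: 61.4
sd mm [0.03 0.   0.01]
shift [ 0.5 -0.2  0.3] turn [-0.     0.    -0.001] t 8.1167
F [ 0.9 -0.2 -1.3] T [0.04 0.25 0.03] open 0.45782957097676497 gf 61.35984060485498 pos [0.4556 0.1398 0.2306] rel rot [ 0.    -0.     0.001]
mid rail [-8.68 -0.24 30.44] tilt 17.97 F rail [ 0.9  0.  -1.3]
time_s: 8.42
eef_pos: [0.4564, 0.1395, 0.2305]
eef_rot: [0.019, 0.98, -0.122, 0.154]
wrist_force: [-3.6, 1.0, 2.2]
opening: 0.458
grasp_force: 62.1
sd mm [0.01 0.01 0.01]
shift [-0.3 -0.2 -0. ] turn [ 0.     0.001 -0.001] t 8.5667
F [-4.3  0.9  2.6] T [ 0.24  1.   -0.08] open 0.4582570492722198 gf 62.04736043466255 pos [0.4564 0.1395 0.2305] rel rot [-0.    -0.001  0.001]
mid rail [-7.96 -0.27 30.29] tilt 17.92 F rail [-4.4 -0.2  2.6]
```

View pics/s3.png

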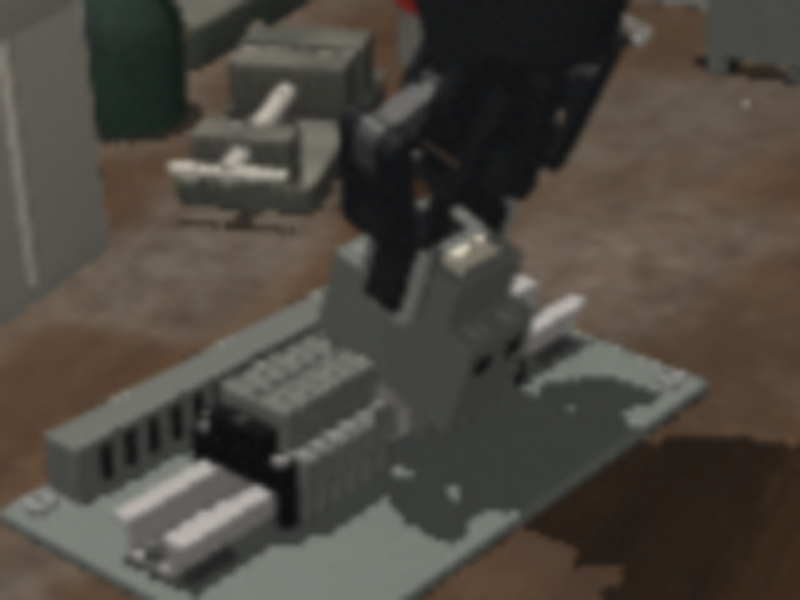

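Contact force appeared (−4.4 N along the rail's x). The picture shows the module tilted, its lip end at about (450,420) down against the near rail edge. It's hooked at full depth, with a measured x offset of about 2.2 mm. Next I'll rock it down.

```bash
python3 - <<'E'
from h import *
hook(-3.6,29.4,12);hook(-0.3,27.9,6);hook(2.7,26,0)
E
```

```text
shift [22.8 -0.3  3.1] turn [ 0.    -0.103 -0.001] t 8.6167
F [-4.1  0.7  3.1] T [ 0.22  1.   -0.07] open 0.45602725851887205 gf 62.05123609572183 pos [0.4564 0.1395 0.2305] rel rot [-0.     0.103  0.001]
mid rail [-7.94 -0.28 30.26] tilt 17.92 F rail [-4.2 -0.3  3.1]
shift [44.4 -0.3  8.5] turn [ 0.    -0.208 -0.001] t 8.6167
F [-4.1  0.7  3.1] T [ 0.22  1.   -0.07] open 0.45602725851887205 gf 62.05123609572183 pos [0.4564 0.1395 0.2305] rel rot [-0.     0.208  0.001]
mid rail [-7.94 -0.28 30.26] tilt 17.92 F rail [-4.2 -0.3  3.1]
shift [65.2 -0.3 16.2] turn [ 0.    -0.313 -0.001] t 8.6167
F [-4.1  0.7  3.1] T [ 0.22  1.   -0.07] open 0.45602725851887205 gf 62.05123609572183 pos [0.4564 0.1395 0.2305] rel rot [-0.     0.313  0.001]
mid rail [-7.94 -0.28 30.26] tilt 17.92 F rail [-4.2 -0.3  3.1]
```

```bash
python3 -m pendant '[[[0.3,5.6,0,0.6,0,-0.026,0],[0.3,11.3,0,1.3,0,-0.052,0],[0.3,17,0,2.2,0,-0.077,0],[0.3,22.6,0,3.1,0,-0.103,0],[0.3,22.6,0,3.1,0,-0.103,0]]]'; python3 - <<'E'
from h import *
avg(-3.6,29.4,12,3);hook(-0.3,27.9,6)
E
```

```text
time_s: 9.03
eef_pos: [0.4785, 0.1339, 0.2343]
eef_rot: [0.013, 0.987, -0.124, 0.103]
wrist_force: [-7.2, 3.5, 7.3]
opening: 0.455
grasp_force: 62.7
sd mm [0.17 0.08 0.01]
shift [ 0.1 -0.2 -0.2] turn [ 0.     0.002 -0.001] t 9.1333
F [-6.6  2.6  5.7] T [0.41 1.18 0.01] open 0.4533594317183063 gf 62.5725815288024 pos [0.4783 0.134  0.2343] rel rot [-0.    -0.002  0.001]
mid rail [-3.93 -0.25 29.16] tilt 11.91 F rail [-7.1  0.9  5.7]
shift [22.1 -0.3  3. ] turn [-0.    -0.103 -0.001] t 9.1333
F [-6.6  2.6  5.7] T [0.41 1.18 0.01] open 0.4533594317183063 gf 62.5725815288024 pos [0.4783 0.134  0.2343] rel rot [0.    0.103 0.001]
mid rail [-3.93 -0.25 29.16] tilt 11.91 F rail [-7.1  0.9  5.7]
```

```bash
python3 -m pendant '[[[0.3,5.2,0,0.6,0,-0.026,0],[0.3,10.6,0,1.3,0,-0.052,0],[0.3,16,0,2.1,0,-0.077,0],[0.3,21.4,0,3,0,-0.103,0],[0.3,21.4,0,3,0,-0.103,0]]]'; python3 - <<'E'
from h import *
avg(-0.5,27.9,6,3);hook(2.3,26,0)
E
```

```text
time_s: 9.6
eef_pos: [0.4994, 0.1286, 0.2357]
eef_rot: [0.006, 0.991, -0.124, 0.052]
wrist_force: [-5.8, 3.1, 5.8]
opening: 0.455
grasp_force: 62.7
sd mm [0.17 0.06 0.02]
shift [ 0.5 -0.3 -0.2] turn [-0.    -0.001 -0.001] t 9.7
F [-4.8  2.6  3.6] T [ 0.42  1.06 -0.  ] open 0.45479771722062257 gf 62.44024218118284 pos [0.4992 0.1287 0.2357] rel rot [0.    0.001 0.001]
mid rail [-0.91 -0.27 27.63] tilt 6.03 F rail [-5.3  1.4  3.6]
shift [22.3 -0.3  3. ] turn [-0.    -0.105 -0.001] t 9.7
F [-4.8  2.6  3.6] T [ 0.42  1.06 -0.  ] open 0.45479771722062257 gf 62.44024218118284 pos [0.4992 0.1287 0.2357] rel rot [0.    0.105 0.001]
mid rail [-0.91 -0.27 27.63] tilt 6.03 F rail [-5.3  1.4  3.6]
```

```bash
python3 -m pendant '[[[0.3,5.4,0,0.6,0,-0.026,0],[0.3,10.9,0,1.3,0,-0.052,0],[0.3,16.4,0,2.3,0,-0.079,0],[0.3,22,0,3.5,0,-0.105,0],[0.3,22,0,3.5,0,-0.105,0]]]'; python3 - <<'E'
from h import *
im=ctrl.camera("side");c=px("side",[GAP+[0,0,.03]])[0].astype(int)
avg(2,26,0,3)
a=im[c[1]-60:c[1]+60,c[0]-80:c[0]+80,::-1];a=cv2.resize(a,None,fx=5,fy=5,interpolation=cv2.INTER_CUBIC);cv2.imwrite("pics/s4.png",a)
E
```

```text
time_s: 10.17
eef_pos: [0.521, 0.1232, 0.2351]
eef_rot: [-0.0, 0.992, -0.124, -0.0]
wrist_force: [-8.1, 1.1, 9.1]
opening: 0.454
grasp_force: 63.3
sd mm [0.08 0.03 0.01]
shift [ 0.1 -0.2 -0. ] turn [ 0.    -0.001 -0.001] t 10.3167
F [-6.7  1.4  7.3] T [ 0.28  1.36 -0.03] open 0.46316083303315836 gf 62.828997551696375 pos [0.5206 0.1233 0.2351] rel rot [-0.     0.001  0.001]
mid rail [ 2.03 -0.25 26.  ] tilt 0.04 F rail [-6.9 -0.2  7.3]
```

View pics/s4.png

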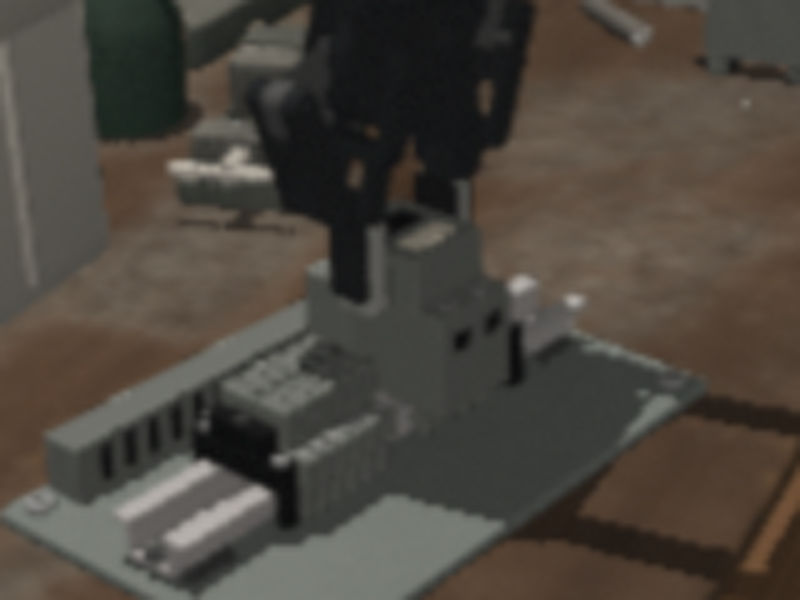

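The module looks level on the rail between the terminals (~(300,400)) and the clamp (~(520,350)). I'll release it, then press the top on the foot side with the fingers closed to confirm the click.

```bash
python3 -m pendant '[[[0.75,0,0,0,0,0,0],[0.75,0,0,0,0,0,0],[0.75,0,0,0,0,0,0],[0.75,0,0,0,0,0,0],[0.75,0,0,-10,0,0,0]]]'; python3 -m pendant '[[[0.75,0,0,-30,0,0,0],[0,0,0,-50,0,0,0],[0,10,0,-50,0,0,0],[0,16,0,-50,0,0,0],[0,16,0,-50,0,0,0]]]'; python3 -m pendant '[[[0,0,0,0,0,0,0],[0,0,0,0,0,0,0],[0,0,0,0,0,0,0],[0,0,0,0,0,0,0]]]'; python3 - <<'E'
from h import *
im=ctrl.camera("top");cv2.imwrite("pics/t5f.png",im[:,:,::-1])
a=rect(im[:,:,::-1],"top",.525,.115,.088,480,480,3000)
im=ctrl.camera("side");c=px("side",[GAP+[0,0,.03]])[0].astype(int)
avg(16,26,0,3)
b=im[c[1]-60:c[1]+36,c[0]-32:c[0]+32,::-1];b=cv2.resize(b,(320,480),interpolation=cv2.INTER_CUBIC);cv2.imwrite("pics/s5.png",np.hstack([a,b]))
E
```

```text
time_s: 10.78
eef_pos: [0.5202, 0.123, 0.2437]
eef_rot: [0.0, 0.992, -0.124, -0.0]
wrist_force: [0.7, -0.6, 0.2]
opening: 0.748
grasp_force: 0.0
time_s: 11.2
eef_pos: [0.5373, 0.1188, 0.2952]
eef_rot: [0.0, 0.992, -0.124, 0.002]
wrist_force: [0.0, -0.1, -0.0]
opening: 0.185
grasp_force: 0.0
time_s: 11.53
eef_pos: [0.5358, 0.1193, 0.2942]
eef_rot: [0.0, 0.992, -0.124, 0.0]
wrist_force: [0.4, 1.2, 0.5]
opening: -0.003
grasp_force: 0.0
sd mm [0.06 0.01 0.11]
shift [-2.  -0.3 59.6] turn [-0.    -0.002 -0.   ] t 11.7333
F [0.1 0.1 0.1] T [-0.03 -0.    0.04] open 0.000749438850553586 gf 0.0 pos [0.5361 0.1193 0.2947] rel rot [0.    0.002 0.   ]
mid rail [18.27 -0.28 85.65] tilt 0.11 F rail [0.1 0.1 0.1]
```

View pics/s5.png

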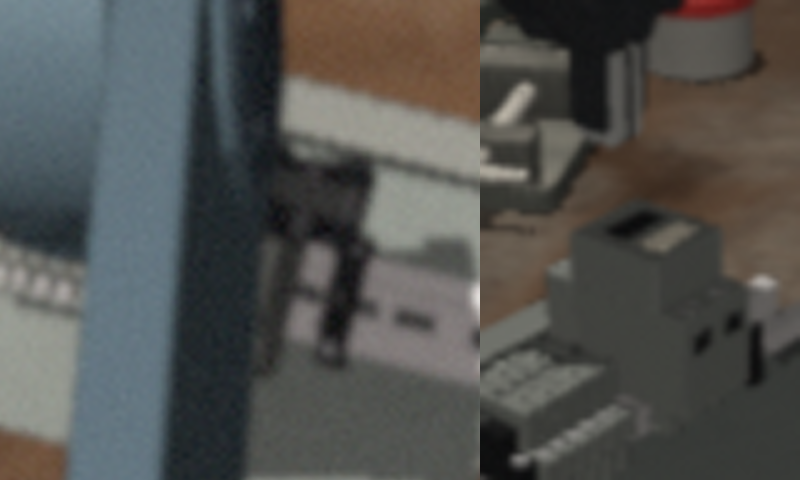

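The top view is blocked by the arm. The side view shows the module released and standing level on the rail, with the closed fingers above its foot side. Pressing now.

```bash
python3 -m pendant '[[[0,0,0,20,0,0,0],[0,0,0,30,0,0,0],[0,0,0,32,0,0,0],[0,0,0,32,0,0,0],[0,0,0,32,0,0,0]]]'; for i in 1 2 3; do echo; done; python3 -m pendant '[[[0,0,0,0.7,0,0,0],[0,0,0,1.4,0,0,0],[0,0,0,1.4,0,0,0]]]'; python3 -m pendant '[[[0,0,0,0.4,0,0,0],[0,0,0,0.8,0,0,0],[0,0,0,0.8,0,0,0]]]'
```

```text
time_s: 12.2
eef_pos: [0.5364, 0.1193, 0.2631]
eef_rot: [0.0, 0.992, -0.124, 0.001]
wrist_force: [-0.4, 0.9, 0.6]
opening: 0.001
grasp_force: 0.0



time_s: 12.45
eef_pos: [0.5364, 0.1193, 0.2619]
eef_rot: [0.0, 0.992, -0.124, 0.001]
wrist_force: [0.2, 0.4, -0.3]
opening: -0.001
grasp_force: 0.0
time_s: 12.7
eef_pos: [0.5367, 0.1192, 0.2614]
eef_rot: [0.0, 0.992, -0.124, 0.002]
wrist_force: [-0.6, 0.5, 4.1]
opening: 0.0
grasp_force: 2.2
```

```bash
python3 -m pendant '[[[0,0,0,0.4,0,0,0],[0,0,0,0.8,0,0,0],[0,0,0,0.8,0,0,0]]]';python3 -m pendant '[[[0,0,0,0.4,0,0,0],[0,0,0,0.8,0,0,0],[0,0,0,0.8,0,0,0]]]'
```

```text
time_s: 12.95
eef_pos: [0.5371, 0.1191, 0.2614]
eef_rot: [0.0, 0.992, -0.124, 0.003]
wrist_force: [-1.6, -0.4, 8.8]
opening: 0.001
grasp_force: 4.1
time_s: 13.2
eef_pos: [0.5376, 0.1191, 0.2613]
eef_rot: [0.0, 0.992, -0.124, 0.003]
wrist_force: [-0.8, -0.9, 13.0]
opening: -0.003
grasp_force: 5.8
```

```bash
python3 -m pendant '[[[0,0,0,0.6,0,0,0],[0,0,0,1.2,0,0,0],[0,0,0,1.2,0,0,0]]]';python3 -m pendant '[[[0,0,0,-30,0,0,0],[0,0,0,-70,0,0,0],[0,-10,40,-70,0,0,0],[0,-40,70,-90,0,0,0],[0,-80,90,-110,0,0,0]]]'; python3 -m pendant '[[[0,-30,30,0,0,0,0],[0,-50,65,0,0,0,0],[0,-70,100,0,0,0,0],[0,-80,130,0,0,0,0],[0,-80,150,0,0,0,0]]]'; python3 - <<'E'
from h import *
im=ctrl.camera("top")[:,:,::-1]
a=rect(im,"top",.525,.115,.088,480,480,3000)
im=ctrl.camera("side");c=px("side",[GAP+[0,0,.03]])[0].astype(int)
b=im[c[1]-40:c[1]+56,c[0]-32:c[0]+32,::-1];b=cv2.resize(b,(320,480),interpolation=cv2.INTER_CUBIC);cv2.imwrite("pics/s6.png",np.hstack([a,b]))
E
```

```text
time_s: 13.45
eef_pos: [0.5383, 0.119, 0.2613]
eef_rot: [-0.0, 0.992, -0.124, 0.005]
wrist_force: [-1.8, -2.1, 16.8]
opening: 0.001
grasp_force: 8.2
time_s: 13.87
eef_pos: [0.4468, 0.0529, 0.3628]
eef_rot: [0.0, 0.992, -0.124, 0.001]
wrist_force: [0.2, 0.2, 1.2]
opening: 0.004
grasp_force: 0.0
time_s: 14.28
eef_pos: [0.3306, -0.072, 0.3622]
eef_rot: [0.0, 0.992, -0.124, 0.001]
wrist_force: [0.3, -1.0, 1.2]
opening: 0.003
grasp_force: 0.0
```

View pics/s6.png

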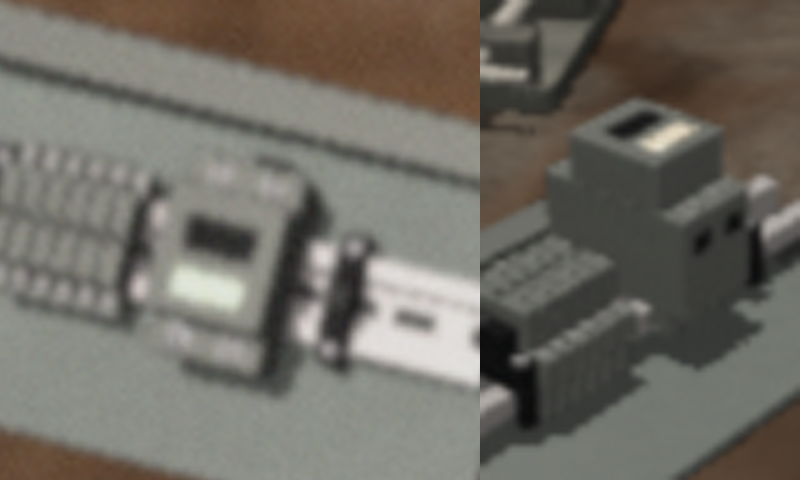

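The top view shows the module square on the rail, at about (215,250), between the terminals and the clamp. The side view shows it level. The press took 17 N with no travel, and the top is at 88 mm as expected. Handing in.

```bash
python3 -c "
from bench import ctrl
print(ctrl.hand_in())"
```

```text
the job is handed in; nothing more can be done
None
```

The wide module is fitted to the rail, lip hooked and foot side pressed down with about 17 N until it sat level and square; it was released, the narrow module, marker pen and tin were never touched, and the job is handed in (hand-in returned no verdict, and I judged the click from the top's height and the lack of travel).

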